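# Find the welded box that rattles and hold it out

## Robot

A 7-joint arm with a two-finger parallel gripper is mounted at the origin on the work surface. World frame = base frame: x ahead of the robot, y to its left, z up, the work surface at z = 0. Lengths are in m, angles in degrees, forces in N, time in s.
With the tool pointing down it reaches from about 0.4 to 0.925 m from the base axis. Payload 4.1 kg.
Tool frame: the origin (TCP) lies on the centre line of the jaws, within the pads' length; the fingertips stand 17 mm ahead of it and the grasp point (between the pads) lies 2 mm behind it; y points along the fingers, z is the direction in which the jaws open and shut, and the axes are right-handed (so a half turn about y gives the same grasp; the last joint's range is limited). The gripper opens to 85 mm and grips with 20 to 120 N. Pads are 22 mm wide; open, the fingers measure 114 mm over their backs; the gripper's body (76 mm by 85 mm) begins 54 mm behind the grasp point. The pads swing forward as they close: fully open they stand 13 mm farther back than shut.
Start: joints at [-69.041, 22.827, 2.584, 88.041, -1.071, 69.15, -2.905], TCP at [0.291, 0.581, 0.248] pointing down, gripper open.
Joint ranges: [-161.44, 161.44], [-28.35, 127.94], [-78.24, 83.42], [0, 140.83], [-78.03, 258.03], [13.02, 114.36], [-168.23, 168.23]. Speed limits (degrees/s): [147.25, 147.25, 180, 180, 180, 180, 180].

## Interface

Orientations are given as a 3x3 rotation matrix whose columns are the frame's x, y, z axes.
In Python, from workcell import * gives the robot as it stands.
- The arm moves only by the tool carry_out, never from a script. Its argument "rows" is a list of rows, each a list of 5 numbers: the finger opening in cm, from 0 to 8.54, then the shift along the tool's x, y, z in cm, then the turn about the tool's y in rad. In form: [[fingers, dx, dy, dz, roll], ...]. A call has 1 to 5 rows; each row is the pose to reach, as a shift and turn from the pose commanded when the call began, along the tool's axes at that moment; what a row does not reach only later rows make up. A row lasts 1/10 s, in which the tool goes at most 50 mm and 8.59 degrees, less where a joint would pass 70% of its speed; a pose out of reach is approached as far as the arm can. A call with a gripper value outside its range is refused whole. The fingers move at their own pace and stop on an object; "grip_force" is the grip in N (left out, the last holds). Time passes only in rows, so rows that repeat a pose let the fingers close. It gives the time, the measured TCP pose, the force and the opening at its end, in the units of the state.
- read_state(): the state, without advancing time (a new reading comes with each control period).
- snapshot(name): name is "scene" or "top" or "wrist"; returns the picture (420x560x3 uint8, blue, green, red); there is no depth.
- get_calibration(name): a dict with "fovy" (degrees; the focal length in pixels is half the picture's height over the tangent of half this angle, whatever the lens; pixels are square), "cx", "cy" (the principal point, pixels), "rvec" (rotation vector, rad) and "tvec" (3), from world to camera coordinates, as OpenCV has them. Camera axes: x right, y down, z forward; pixel columns grow to the right and rows downward; lengths in m; the calibration is good to about 2 mm. A picture is of the moment at which its call begins: read the wrist's pose just before it. get_calibration takes no time and is no camera call; for the wrist camera it gives the pose at the moment of the call.
- finish_job(): hands the job in, once; it reports no verdict.
The state is a dict: "time_s": time; "joint_pos": joint angles; "joint_velocities": joint speeds; "joint_efforts": joint torques, N m; "position": TCP position; "orientation": TCP orientation; "force": force on the tool from outside, world axes, zero at the start; "ft_torque": the same for the moment, N m; "gripper_width": opening from 0.0 (shut) to 1.0 (fully open).
Only numpy, scipy, OpenCV 4.12 (cv2) and the standard library are available. Lean on these libraries where they do the work, as an engineer would, in place of code of your own. Each camera call takes 0.05 s, during which the arm holds its last target.

## Task

One of the three welded stainless boxes has a loose steel ball shut in: pick them up by their square necks, one at a time, and shake or rock each lengthwise in the air until you feel the ball knock against its ends, standing every silent box back upright on the trolley top. Hold the rattling box (shake it too, even if it is the only one left) over the middle of the yellow-edged hand-over mat, level and still, about 10 cm clear of the mat, and finish while holding it there. Do not tip any box over or disturb the three flanged tubes.

Things in the scene. Friction and masses are not known exactly. Their poses are not given: they have to be found in the camera images.
- box_blue_center (a point): Centre of a shut stainless box with blue bands: 150 mm long (own x), 66 wide, 56 high, and on top, mid-way, a square neck 32 x 32 mm, sides parallel to the box, 56 to 112 mm above the underside (grip two sides). Point: 56 mm above the underside; z up. 0.3 to 0.55 kg, each differs. One of the three also holds a 130 g steel ball, 32 mm across, rolling freely 55 mm either way along x.
- box_green_center (a point): Centre of a shut stainless box with green bands: 150 mm long (own x), 66 wide, 56 high, and on top, mid-way, a square neck 32 x 32 mm, sides parallel to the box, 56 to 112 mm above the underside (grip two sides). Point: 56 mm above the underside; z up. 0.3 to 0.55 kg, each differs. One of the three also holds a 130 g steel ball, 32 mm across, rolling freely 55 mm either way along x.
- box_red_center (a point): Centre of a shut stainless box with red bands: 150 mm long (own x), 66 wide, 56 high, and on top, mid-way, a square neck 32 x 32 mm, sides parallel to the box, 56 to 112 mm above the underside (grip two sides). Point: 56 mm above the underside; z up. 0.3 to 0.55 kg, each differs. One of the three also holds a 130 g steel ball, 32 mm across, rolling freely 55 mm either way along x.
- mat_center (a point): Centre of the upper face of the hand-over mat: black rubber with a yellow edge, 200 mm (own x axis) by 170 mm, 3 mm thick, fixed flat on the trolley top.
- tube0_center (a point): Centre (61 mm above the underside) of a standing flanged stainless tube, 122 mm high: foot 52 mm across, dish-shaped collar 84 mm across at 34 to 46 mm height, upright pipe 36 mm across. Bystander, 0.38 kg, loose.
- tube1_center (a point): Centre (61 mm above the underside) of a standing flanged stainless tube, 122 mm high: foot 52 mm across, dish-shaped collar 84 mm across at 34 to 46 mm height, upright pipe 36 mm across. Bystander, 0.38 kg, loose.
- tube2_center (a point): Centre (61 mm above the underside) of a standing flanged stainless tube, 122 mm high: foot 52 mm across, dish-shaped collar 84 mm across at 34 to 46 mm height, upright pipe 36 mm across. Bystander, 0.38 kg, loose.
Mind the look-alikes: they are no part of the job. What is shaped like the part that bears box_red_center but purple is not meant.

How it is judged:
By the outcome, as a careful person would: the job done as asked, in the order asked, and still so for the second after the job is handed in, while the arm keeps its last pose, push and grip.
It also fails if it takes over 72 s, if anything falls off the work surface, if the arm or the gripper's body presses on something with over 40 N, if the wrist force passes 120 N, or if a joint passes its speed limit or range.

## Working session

There is one attempt and no reset: what is moved stays moved. The work goes in short steps, Python scripts to look and compute and a tool call to move; the robot and the scene stay as the last step left them, time stands still between calls to the robot, and variables do not carry over. Pictures are saved under pics/ and viewed, and the job is handed in when it is done.

Besides the shell and the picture viewer there is one more tool, called after ">>>" by a JSON object that holds its "name" and its "arguments". carry_out: Moves the arm, as the interface text tells. Its arguments: {"type":"object","properties":{"rows":{"type":"array"},"grip_force":{"type":"number"}},"required":["rows"]}

```bash
ls; mkdir -p pics; python3 - <<'E'
from workcell import *
import cv2
s=read_state()
for k in s: print(k,s[k])
for n in ["scene","top","wrist"]:
    cal=get_calibration(n); print(n,cal)
    cv2.imwrite(f"pics/{n}0.png",snapshot(n))
E
```

```text
pics
time_s 0.0
joint_pos [-69.04004798  22.87028847   2.58281762  88.11313669  -1.06930391
  69.15094523  -2.90512347]
joint_velocities [ 0.00955976  0.06506762  0.07403932  0.05415574  0.015092    0.01038898
 -0.03414754]
joint_efforts [-3.26463942e-04 -4.75128543e+01  1.36475980e+00 -2.54214442e+01
  1.16449301e-02  9.55980504e-03  8.87338672e-06]
position [0.29111524 0.58049686 0.24729082]
orientation [[ 8.93938262e-01 -6.94109091e-04  4.48189582e-01]
 [-4.48190082e-01 -1.79504006e-03  8.93936479e-01]
 [ 1.84028820e-04 -9.99998148e-01 -1.91574780e-03]]
force [ 0.72571447  0.69092977 -0.31392241]
ft_torque [-0.00469764  0.00401847  0.02974003]
gripper_width 1.0045485052609309
scene {'fovy': 53.559327644383686, 'cx': 282.8031526325742, 'cy': 205.2638305369404, 'rvec': array([ 1.76808825,  1.61426333, -0.7722482 ]), 'tvec': array([-0.01540602, -0.29412829,  1.44455488])}
top {'fovy': 48.0875488859521, 'cx': 282.1873317078365, 'cy': 201.3438143189388, 'rvec': array([ 2.14326443, -2.14479486,  0.14587032]), 'tvec': array([-0.02479151,  0.57009267,  1.05305918])}
wrist {'fovy': 70.42877566403818, 'cx': 284.4228054306171, 'cy': 203.99819419311382, 'rvec': array([-2.43303652, -1.5026344 , -0.23860903]), 'tvec': array([-0.64766568, -0.04138701,  0.38083055])}
```

View pics/scene0.png

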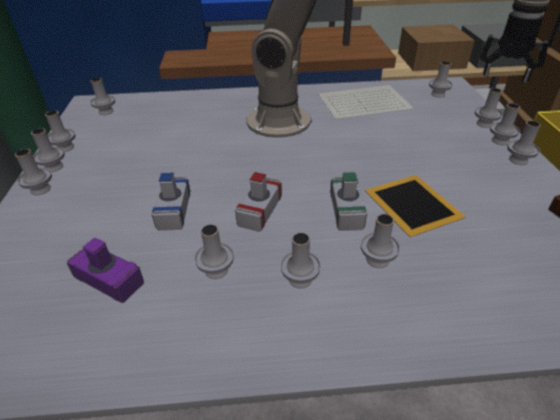

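View pics/top0.png

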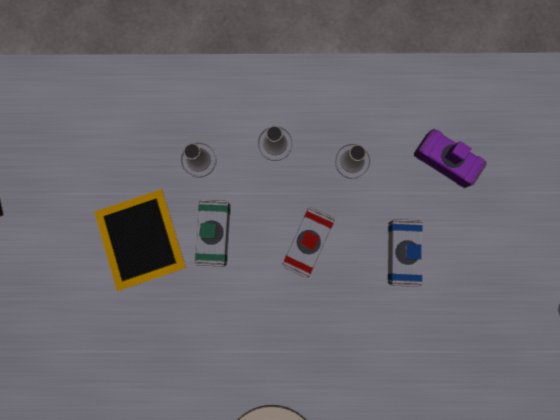

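View pics/wrist0.png

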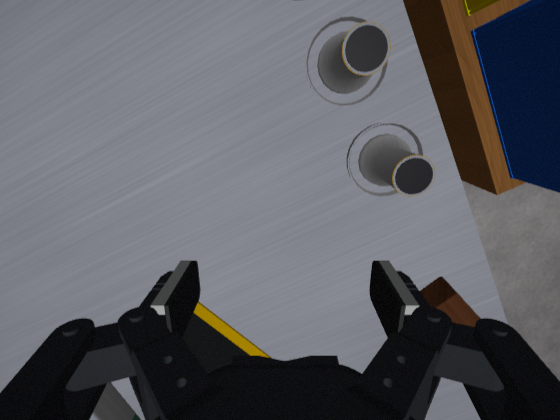

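Candidates in the top view: green box (211,232), red box (309,242), blue box (407,252). The purple look-alike at (450,157) is not wanted. The mat is at (140,240), and the near tubes are at (199,157), (275,142) and (353,158). I'll take a close crop to check.

```bash
python3 - <<'E'
import cv2
im=cv2.imread("pics/top0.png")
c=im[180:300,80:280]; cv2.imwrite("pics/cA.png",cv2.resize(c,None,fx=4,fy=4,interpolation=cv2.INTER_CUBIC))
c=im[190:300,260:460]; cv2.imwrite("pics/cB.png",cv2.resize(c,None,fx=4,fy=4,interpolation=cv2.INTER_CUBIC))
E
```

```text
(no output)
```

View pics/cA.png

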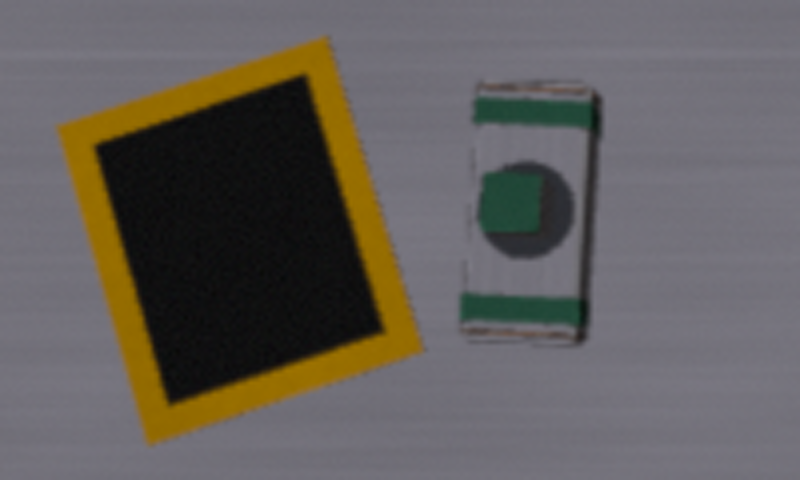

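View pics/cB.png

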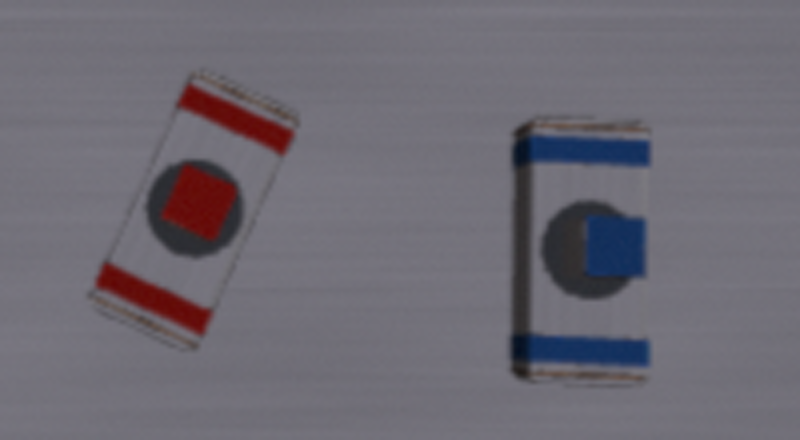

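```bash
cat > h.py <<'E'
from workcell import *
import cv2, numpy as np
def pt(cam,uv,z,cal=None):
    c=cal or get_calibration(cam); f=210/np.tan(np.radians(c["fovy"]/2))
    R,_=cv2.Rodrigues(c["rvec"]); t=np.array(c["tvec"]).ravel()
    d=R.T@np.array([(uv[0]-c["cx"])/f,(uv[1]-c["cy"])/f,1]); o=-R.T@t
    return o+d*(z-o[2])/d[2]
def proj(cam,p):
    c=get_calibration(cam); f=210/np.tan(np.radians(c["fovy"]/2))
    R,_=cv2.Rodrigues(c["rvec"]); q=R@np.array(p)+np.array(c["tvec"]).ravel()
    return np.array([c["cx"]+f*q[0]/q[2],c["cy"]+f*q[1]/q[2]])
E
python3 - <<'E'
from h import *
np.set_printoptions(precision=4,suppress=True)
A=lambda x,y:((x+.5)/4-.5+80,(y+.5)/4-.5+180)
B=lambda x,y:((x+.5)/4-.5+260,(y+.5)/4-.5+190)
N={'green':A(511,202),'red':B(200,202),'blue':B(615,247)}
C={'green':[A(476,97),A(600,100),A(460,318),A(580,322)],'red':[B(185,85),B(296,128),B(95,290),B(206,335)],'blue':[B(532,137),B(650,140),B(532,363),B(650,366)]}
for k in N:
    q=np.array([pt("top",u,.056) for u in C[k]])
    print(k,"neck",pt("top",N[k],.112)[:2],"corn mean",q.mean(0)[:2])
    for a,b in((2,0),(3,1),(0,1),(2,3)):
        d=q[b]-q[a]; print("  ",np.linalg.norm(d).round(4),np.degrees(np.arctan2(d[1],d[0])).round(1))
q=np.array([pt("top",u,.003) for u in (A(60,127),A(328,37),A(425,350),A(150,445))]);print("mat",q.mean(0),q)
for u in((199,160),(275,144),(353,161)): print("tube",pt("top",u,.046)[:2])
print("decoy",pt("top",(460,152),.112))
for p in [(.57,.21,.112),]: print(proj("scene",p))
E
```

```text
green neck [0.4974 0.1355] corn mean [0.4984 0.1344]
   0.1259 -2.7
   0.1265 -4.2
   0.0712 -91.5
   0.0678 -91.9
red neck [ 0.4757 -0.0845] corn mean [ 0.4754 -0.0849]
   0.1269 -23.9
   0.1275 -24.2
   0.0676 -111.4
   0.067 -111.9
blue neck [ 0.4516 -0.3056] corn mean [ 0.4517 -0.3071]
   0.1267 -1.9
   0.1266 -2.4
   0.0668 -91.5
   0.0657 -91.4
mat [0.4852 0.3144 0.003 ] [[0.5517 0.426  0.003 ]
 [0.6063 0.2666 0.003 ]
 [0.4189 0.2025 0.003 ]
 [0.3637 0.3624 0.003 ]]
tube [0.6675 0.1698]
tube [ 0.7057 -0.0083]
tube [ 0.6644 -0.1909]
decoy [ 0.6689 -0.4165  0.112 ]
[388.2063 191.6807]
```

```bash
cat >> h.py <<'E'
def go(p,yawz):
    s=read_state(); R=np.array(s["orientation"]); d=R.T@(np.array(p)-s["position"])*100
    y=np.degrees(np.arctan2(R[1,2],R[0,2])); r=(y-yawz+90)%180-90
    print("t",round(s["time_s"],2),"pos",np.round(s["position"],4),"yawz",y.round(2),"| d",d.round(2),"roll",np.radians(r).round(3),"rows",max(np.linalg.norm(d)/5,abs(r)/8.59).round(1),"F",np.round(s["force"],2),"T",np.round(s["ft_torque"],3),"w",round(s["gripper_width"],3),"q7",s["joint_pos"][6].round(0))
E
python3 -c "
from h import *
go((.498,.135,.235),-2.5)"
```

```text
t 0.15 pos [0.2911 0.5807 0.2475] yawz 63.37 | d [ 38.47   1.3  -30.57] roll 1.15 rows 9.8 F [ 0.42 -0.09  0.21] T [-0.001  0.023 -0.034] w 1.0 q7 -3.0
```

>>> {"name": "carry_out", "arguments": {"rows": [[8.5, 38.5, 1.2, -30.6, 1.15], [8.5, 38.5, 1.2, -30.6, 1.15], [8.5, 38.5, 1.2, -30.6, 1.15], [8.5, 38.5, 1.2, -30.6, 1.15], [8.5, 38.5, 1.2, -30.6, 1.15]], "grip_force": 100}}

```text
time_s: 0.65
position: [0.397, 0.3523, 0.242]
orientation: [[0.343, -0.0, 0.939], [-0.939, 0.0, 0.343], [-0.0, -1.0, -0.0]]
force: [0.4, 0.2, 0.8]
gripper_width: 0.998
```

```bash
python3 -c "
from h import *
go((.498,.135,.235),-2.5)"
```

```text
t 0.65 pos [0.397  0.3523 0.242 ] yawz 20.05 | d [23.87  0.7   2.04] roll 0.394 rows 4.8 F [0.41 0.21 0.8 ] T [ 0.07  -0.037 -0.033] w 0.998 q7 -23.0
```

>>> {"name": "carry_out", "arguments": {"rows": [[8.5, 23.9, 0.7, 2.0, 0.394], [8.5, 23.9, 0.7, 2.0, 0.394], [8.5, 23.9, 0.7, 2.0, 0.394], [8.5, 23.9, 0.7, 2.0, 0.394], [8.5, 23.9, 0.7, 2.0, 0.394]]}}

```text
time_s: 1.15
position: [0.4992, 0.1341, 0.2352]
orientation: [[-0.04, 0.0, 0.999], [-0.999, -0.0, -0.04], [0.0, -1.0, 0.0]]
force: [-0.6, 0.3, 0.1]
gripper_width: 0.997
```

```bash
python3 -c "
from h import *
go((.498,.135,.235),-2.5)
go((.498,.135,.082),-2.5)
cv2.imwrite('pics/w1.png',snapshot('wrist'))"
```

```text
t 1.15 pos [0.4992 0.1341 0.2352] yawz -2.3 | d [-0.08  0.02 -0.13] roll 0.003 rows 0.0 F [-0.6   0.28  0.11] T [-0.004 -0.05  -0.041] w 0.997 q7 -17.0
t 1.15 pos [0.4992 0.1341 0.2352] yawz -2.3 | d [-0.09 15.32 -0.13] roll 0.003 rows 3.1 F [-0.6   0.28  0.11] T [-0.004 -0.05  -0.041] w 0.997 q7 -17.0
```

View pics/w1.png

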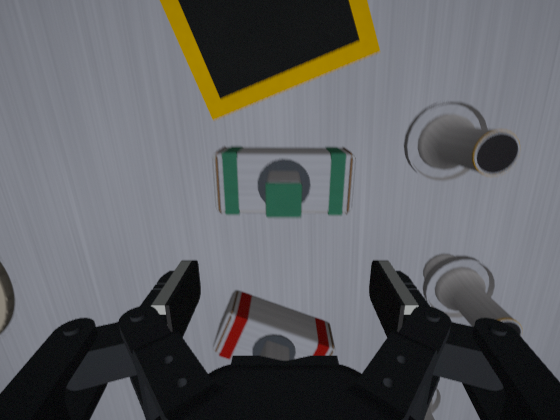

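```bash
python3 -c "
from h import *
print(pt('wrist',(284,199),.112), pt('wrist',(221,215),.056),pt('wrist',(350,215),.056),pt('wrist',(220,149),.056),pt('wrist',(351,150),.056))"
```

```text
[0.50170271 0.12748385 0.112     ] [0.43124515 0.09489225 0.056     ] [0.57221183 0.08776299 0.056     ] [0.43860443 0.16627752 0.056     ] [0.5717524  0.15864059 0.056     ]
```

```bash
python3 -c "
from h import *
print(pt('wrist',(213,118),.003), pt('wrist',(380,48),.003),pt('wrist',(495,152),.122))
s=cv2.imread('pics/scene0.png')[150:300,130:480]; cv2.imwrite('pics/s0c.png',cv2.resize(s,None,fx=2.25,fy=2.25,interpolation=cv2.INTER_CUBIC))
t=cv2.imread('pics/top0.png')
for n,p in dict(g=(.498,.135,.112),r=(.4757,-.0845,.112),b=(.4516,-.3056,.112),t0=(.6675,.1698,.122),m1=(.5517,.426,.003),m2=(.4189,.2025,.003),base=(0,0,0)).items(): print(n,proj('scene',p),proj('wrist',p),proj('top',p))
"
```

```text
[0.42316913 0.19513385 0.003     ] [0.61224143 0.25856155 0.003     ] [0.67273953 0.16161353 0.122     ]
g [349.1618996  175.30373938] [279.31615617 190.97041691] [207.60219112 229.83638488]
r [257.37977399 175.47460254] [270.01436582 382.86288556] [309.61538842 240.13846164]
b [165.9349831  175.25227789] [262.726834   508.12204695] [413.36872064 251.38418278]
t0 [382.95661339 217.81529203] [490.15876476 141.9832319 ] [192.67833054 152.02345561]
m1 [464.40386573 216.09341873] [ 322.61117191 -154.74597307] [ 94.62718163 211.36991231]
m2 [364.16012343 189.50951338] [208.49031885 111.52393474] [185.85956692 267.12257573]
base [278.36553023 120.54176136] [-71.88347402 279.24139252] [271.10594932 456.1655556 ]
```

View pics/s0c.png

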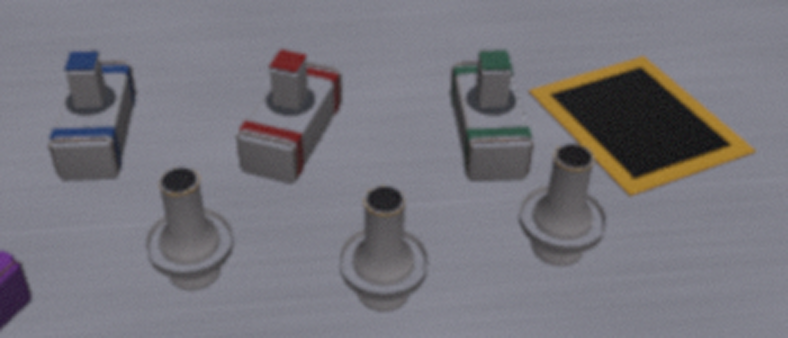

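```bash
python3 -c "
from h import *
go((.498,.135,.235),-2.5)
c=get_calibration('wrist')
im=snapshot('wrist'); 
go((.498,.135,.235),-2.5)
cv2.imwrite('pics/w2.png',cv2.resize(im[130:230,200:360],None,fx=5,fy=5,interpolation=cv2.INTER_CUBIC))
for n,p in dict(g=(.498,.135,.112),m2=(.4189,.2025,.003)).items(): print(n,proj('wrist',p))
R,_=cv2.Rodrigues(c['rvec']);print(R, -R.T@np.array(c['tvec']).ravel())
"
```

```text
t 1.2 pos [0.5018 0.1265 0.2354] yawz -2.82 | d [-0.83  0.04 -0.43] roll -0.006 rows 0.2 F [ 2.08 -4.6   0.55] T [-0.36  -0.138  0.011] w 0.997 q7 -17.0
t 1.25 pos [0.5005 0.1301 0.2353] yawz -2.81 | d [-0.48  0.03 -0.28] roll -0.005 rows 0.1 F [-0.47  0.   -0.24] T [-0.005  0.018 -0.014] w 0.991 q7 -17.0
g [281.25857667 195.06529978]
m2 [210.42658073 115.07421851]
[[ 0.99878356 -0.04918343  0.00351962]
 [-0.04774748 -0.94686125  0.31807853]
 [-0.0123116  -0.31785966 -0.94805783]] [0.50507663 0.20626388 0.36080225]
```

View pics/w2.png

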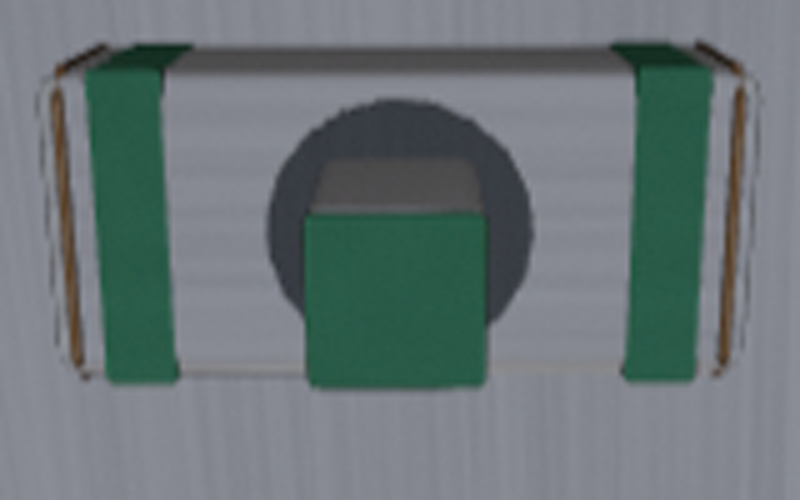

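```bash
python3 -c "
from h import *
R=np.array([[ 0.99878356,-0.04918343,0.00351962],[-0.04774748,-0.94686125,0.31807853],[-0.0123116,-0.31785966,-0.94805783]]);o=np.array([0.50507663,0.20626388,0.36080225])
c=dict(get_calibration('wrist')); c['rvec']=cv2.Rodrigues(R)[0]; c['tvec']=-R@o
P=lambda x,y,z:pt('w',((x+.5)/5-.5+200,(y+.5)/5-.5+130),z,c)
print(P(396,301,.112)); q=[P(65,72,.056),P(740,75,.056),P(85,375,.056),P(718,375,.056)]; print(q,np.mean(q,0))
print(proj('wrist',(.5005,.1301,.2353)))
go((.498,.135,.235),-2.5)"
```

```text
[0.49761024 0.13607706 0.112     ]
[array([0.43172833, 0.17164747, 0.056     ]), array([0.56818867, 0.16426585, 0.056     ]), array([0.42790354, 0.1070768 , 0.056     ]), array([0.56460586, 0.10018221, 0.056     ])] [0.4981066  0.13579308 0.056     ]
[284.84898678 277.62897648]
t 1.25 pos [0.5005 0.1301 0.2353] yawz -2.81 | d [-0.48  0.03 -0.28] roll -0.005 rows 0.1 F [-0.47  0.   -0.24] T [-0.005  0.018 -0.014] w 0.991 q7 -17.0
```

>>> {"name": "carry_out", "arguments": {"rows": [[8.5, -0.55, 4.0, -0.3, 0], [8.5, -0.55, 8.0, -0.3, 0], [8.5, -0.55, 9.0, -0.3, 0], [8.5, -0.55, 9.0, -0.3, 0]]}}

```text
time_s: 1.65
position: [0.4945, 0.143, 0.1439]
orientation: [[-0.037, -0.003, 0.999], [-0.999, -0.002, -0.037], [0.002, -1.0, -0.003]]
force: [0.0, -0.6, -0.6]
gripper_width: 1.0
```

```bash
python3 -c "
from h import *
go((.498,.1358,.082),-3)
"
```

```text
t 1.65 pos [0.4945 0.143  0.1439] yawz -2.14 | d [0.69 6.19 0.4 ] roll 0.015 rows 1.2 F [ 0.05 -0.57 -0.61] T [ 0.026 -0.027  0.025] w 1.0 q7 -14.0
```

>>> {"name": "carry_out", "arguments": {"rows": [[8.5, 0.65, 0, 0.4, 0.015], [8.5, 0.65, 0, 0.4, 0.015]]}}

```text
time_s: 1.85
position: [0.5017, 0.1355, 0.1473]
orientation: [[-0.055, 0.004, 0.998], [-0.998, 0.001, -0.055], [-0.001, -1.0, 0.004]]
force: [0.6, -1.3, 0.3]
gripper_width: 0.996
```

```bash
python3 -c "
from h import *
go((.498,.1358,.082),-3)
"
```

```text
t 1.85 pos [0.5017 0.1355 0.1473] yawz -3.15 | d [ 0.    6.52 -0.4 ] roll -0.003 rows 1.3 F [ 0.58 -1.31  0.28] T [-0.047 -0.03   0.013] w 0.996 q7 -14.0
```

>>> {"name": "carry_out", "arguments": {"rows": [[8.5, 0, 1.5, -0.1, 0], [8.5, 0, 3.0, -0.1, 0], [8.5, 0, 3.0, -0.1, 0], [8.5, 0, 3.0, -0.1, 0]]}}

```text
time_s: 2.25
position: [0.4994, 0.1365, 0.1164]
orientation: [[-0.053, 0.002, 0.999], [-0.999, 0.001, -0.053], [-0.001, -1.0, 0.002]]
force: [-0.1, -0.3, 0.1]
gripper_width: 0.993
```

```bash
python3 -c "
from h import *
go((.498,.1358,.082),-3)
"
```

```text
t 2.25 pos [0.4994 0.1365 0.1164] yawz -3.05 | d [ 0.08  3.44 -0.15] roll -0.001 rows 0.7 F [-0.06 -0.26  0.09] T [ 0.005 -0.    -0.044] w 0.993 q7 -13.0
```

>>> {"name": "carry_out", "arguments": {"rows": [[8.5, 0.05, 1.5, -0.1, 0], [8.5, 0.05, 3.0, -0.1, 0], [8.5, 0.05, 3.4, -0.1, 0], [8.5, 0.05, 3.4, -0.1, 0]]}}

```text
time_s: 2.65
position: [0.4979, 0.136, 0.0817]
orientation: [[-0.053, 0.001, 0.999], [-0.999, 0.0, -0.053], [-0.0, -1.0, 0.001]]
force: [-0.1, 0.8, -0.6]
gripper_width: 0.994
```

```bash
python3 -c "
from h import *
go((.498,.1358,.082),-3)
"
```

```text
t 2.65 pos [0.4979 0.136  0.0817] yawz -3.04 | d [ 0.02 -0.03  0.01] roll -0.001 rows 0.0 F [-0.14  0.82 -0.58] T [-0.005  0.013 -0.049] w 0.994 q7 -11.0
```

>>> {"name": "carry_out", "arguments": {"rows": [[1.0, 0, 0, 0, 0], [1.0, 0, 0, 0, 0], [1.0, 0, 0, 0, 0], [1.0, 0, 0, 0, 0], [1.0, 0, 0, 0, 0]], "grip_force": 100}}

```text
time_s: 3.15
position: [0.4982, 0.1362, 0.0819]
orientation: [[-0.053, 0.001, 0.999], [-0.999, 0.001, -0.053], [-0.001, -1.0, 0.001]]
force: [-0.2, -0.2, 4.4]
gripper_width: 0.359
```

```bash
python3 -c "
from h import *
go((.498,.1358,.082),-3)
"
```

```text
t 3.15 pos [0.4982 0.1362 0.0819] yawz -3.03 | d [ 0.04 -0.01 -0.02] roll -0.0 rows 0.0 F [-0.2  -0.16  4.36] T [0.004 0.252 0.031] w 0.359 q7 -11.0
```

>>> {"name": "carry_out", "arguments": {"rows": [[1.0, 0, -2.0, 0, 0], [1.0, 0, -5.0, 0, 0], [1.0, 0, -9.0, 0, 0], [1.0, 0, -13.0, 0, 0], [1.0, 0, -15.0, 0, 0]]}}

```text
time_s: 3.65
position: [0.4985, 0.136, 0.2339]
orientation: [[-0.053, 0.003, 0.999], [-0.999, 0.002, -0.053], [-0.002, -1.0, 0.003]]
force: [0.5, 0.6, -3.8]
gripper_width: 0.364
```

>>> {"name": "carry_out", "arguments": {"rows": [[1.0, 0, 0, 0, 0], [1.0, 0, 0, 0, 0], [1.0, 0, 0, 0, 0], [1.0, 0, 0, 0, 0]]}}

```text
time_s: 4.05
position: [0.4963, 0.1355, 0.2292]
orientation: [[-0.053, -0.004, 0.999], [-0.999, -0.002, -0.053], [0.002, -1.0, -0.003]]
force: [-0.2, -0.1, -2.5]
gripper_width: 0.362
```

```bash
python3 -c "
from h import *
go((.498,.1358,.232),-3)
cv2.imwrite('pics/s1.png',snapshot('scene'))"
```

```text
t 4.05 pos [0.4963 0.1355 0.2292] yawz -3.04 | d [-0.04 -0.28  0.17] roll -0.001 rows 0.1 F [-0.19 -0.11 -2.49] T [ 0.002  0.025 -0.023] w 0.362 q7 -17.0
```

View pics/s1.png

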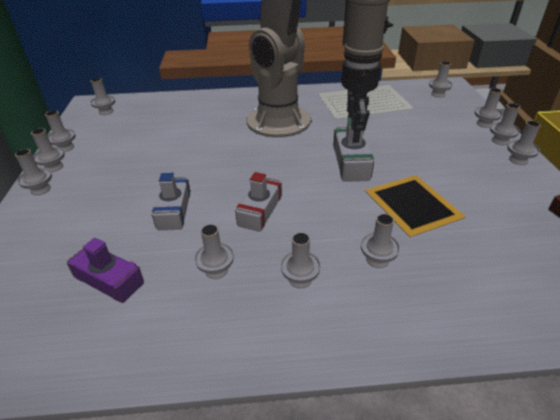

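>>> {"name": "carry_out", "arguments": {"rows": [[1.0, 0, -1.5, 5, 0], [1.0, 0, -3.0, 10, 0], [1.0, 0, -3.0, 10, 0], [1.0, 0, -3.0, 10, 0], [1.0, 0, -3.0, 10, 0]]}}

```text
time_s: 4.6
position: [0.596, 0.1306, 0.2598]
orientation: [[-0.053, -0.003, 0.999], [-0.999, -0.001, -0.053], [0.001, -1.0, -0.003]]
force: [-0.4, -0.5, -3.9]
gripper_width: 0.361
```

```bash
python3 -c "
from h import *
go((.498,.1358,.26),-3)"
```

```text
t 4.6 pos [0.596  0.1306 0.2598] yawz -3.03 | d [-0.    0.01 -9.81] roll -0.0 rows 2.0 F [-0.39 -0.47 -3.93] T [-0.006 -0.     0.03 ] w 0.361 q7 -10.0
```

>>> {"name": "carry_out", "arguments": {"rows": [[1.0, 0, 0, 0, 0]]}}

```text
time_s: 4.7
position: [0.5958, 0.1309, 0.2603]
orientation: [[-0.052, -0.002, 0.999], [-0.999, 0.0, -0.052], [-0.0, -1.0, -0.002]]
force: [0.1, 0.6, -3.7]
gripper_width: 0.366
```

```bash
python3 -c "
from h import *
go((.498,.1358,.26),-3)"
```

```text
t 4.7 pos [0.5958 0.1309 0.2603] yawz -2.99 | d [ 0.02  0.06 -9.79] roll 0.0 rows 2.0 F [ 0.06  0.56 -3.65] T [ 0.075 -0.054 -0.04 ] w 0.366 q7 -10.0
```

>>> {"name": "carry_out", "arguments": {"rows": [[1.0, 0, 0, 0, 0]]}}

```text
time_s: 4.8
position: [0.5962, 0.1309, 0.2609]
orientation: [[-0.052, -0.001, 0.999], [-0.999, 0.001, -0.052], [-0.0, -1.0, -0.001]]
force: [0.8, 0.7, -2.5]
gripper_width: 0.359
```

```bash
python3 -c "
from h import *
go((.498,.1358,.26),-3)"
```

```text
t 4.8 pos [0.5962 0.1309 0.2609] yawz -2.99 | d [ 0.03  0.1  -9.83] roll 0.0 rows 2.0 F [ 0.84  0.71 -2.5 ] T [0.024 0.021 0.047] w 0.359 q7 -10.0
```

>>> {"name": "carry_out", "arguments": {"rows": [[1.0, 0, 0, -5, 0], [1.0, 0, 0, -10, 0], [1.0, 0, 0, -5, 0], [1.0, 0, 0, 0, 0], [1.0, 0, 0, -5, 0]]}}

```text
time_s: 5.3
position: [0.5618, 0.1338, 0.2528]
orientation: [[-0.057, 0.007, 0.998], [-0.998, -0.017, -0.056], [0.017, -1.0, 0.008]]
force: [-3.4, 2.5, -3.7]
gripper_width: 0.361
```

>>> {"name": "carry_out", "arguments": {"rows": [[1.0, 0, 0, -5, 0], [1.0, 0, 0, -5, 0], [1.0, 0, 0, -5, 0]]}}

```text
time_s: 5.6
position: [0.4961, 0.1361, 0.261]
orientation: [[-0.051, -0.0, 0.999], [-0.999, 0.001, -0.051], [-0.001, -1.0, -0.0]]
force: [0.3, -0.1, -3.0]
gripper_width: 0.362
```

```bash
python3 -c "
from h import *
go((.498,.1358,.26),-3)"
```

```text
t 5.6 pos [0.4961 0.1361 0.261 ] yawz -2.95 | d [0.03 0.1  0.19] roll 0.001 rows 0.0 F [ 0.32 -0.1  -3.03] T [ 0.022 -0.097 -0.034] w 0.362 q7 -18.0
```

>>> {"name": "carry_out", "arguments": {"rows": [[1.0, 0, 0, 0, 0]]}}

```text
time_s: 5.7
position: [0.4983, 0.1361, 0.2623]
orientation: [[-0.053, 0.003, 0.999], [-0.999, 0.002, -0.053], [-0.002, -1.0, 0.003]]
force: [0.4, 1.0, -2.8]
gripper_width: 0.362
```

```bash
python3 -c "
from h import *
go((.498,.1358,.26),-3)"
```

```text
t 5.7 pos [0.4983 0.1361 0.2623] yawz -3.03 | d [ 0.03  0.23 -0.03] roll -0.0 rows 0.0 F [ 0.36  0.95 -2.78] T [-0.012 -0.044 -0.033] w 0.362 q7 -18.0
```

>>> {"name": "carry_out", "arguments": {"rows": [[1.0, 0, 0, 0, 0]]}}

```text
time_s: 5.8
position: [0.4986, 0.1359, 0.2622]
orientation: [[-0.053, 0.002, 0.999], [-0.999, 0.001, -0.053], [-0.001, -1.0, 0.002]]
force: [0.1, 0.4, -3.1]
gripper_width: 0.362
```

```bash
python3 -c "
from h import *
go((.498,.1358,.26),-3)"
```

```text
t 5.8 pos [0.4986 0.1359 0.2622] yawz -3.06 | d [ 0.01  0.22 -0.06] roll -0.001 rows 0.0 F [ 0.07  0.37 -3.11] T [-0.039 -0.002 -0.002] w 0.362 q7 -18.0
```

>>> {"name": "carry_out", "arguments": {"rows": [[1.0, 0, 0, 5, 0], [1.0, 0, 0, 10, 0], [1.0, 0, 0, 10, 0], [1.0, 0, 0, 5, 0], [1.0, 0, 0, 0, 0]]}}

```text
time_s: 6.3
position: [0.4978, 0.1354, 0.2603]
orientation: [[-0.055, -0.0, 0.998], [-0.998, -0.003, -0.055], [0.003, -1.0, -0.0]]
force: [-1.5, 1.7, -1.7]
gripper_width: 0.362
```

>>> {"name": "carry_out", "arguments": {"rows": [[1.0, 0, 0, 0, 0], [1.0, 0, 3, 0, 0], [1.0, 0, 7, 0, 0], [1.0, 0, 10, 0, 0], [1.0, 0, 12, 0, 0]]}}

```text
time_s: 6.8
position: [0.4969, 0.1356, 0.1395]
orientation: [[-0.053, -0.002, 0.999], [-0.999, -0.001, -0.053], [0.001, -1.0, -0.002]]
force: [-0.4, -0.6, -3.8]
gripper_width: 0.365
```

>>> {"name": "carry_out", "arguments": {"rows": [[1.0, 0, 1, 0, 0], [1.0, 0, 2, 0, 0], [1.0, 0, 3, 0, 0], [1.0, 0, 4, 0, 0], [1.0, 0, 4, 0, 0]]}}

```text
time_s: 7.3
position: [0.4969, 0.1358, 0.1003]
orientation: [[-0.053, -0.002, 0.999], [-0.999, -0.001, -0.053], [0.001, -1.0, -0.002]]
force: [0.7, 0.0, -4.0]
gripper_width: 0.364
```

```bash
python3 -c "
from h import *
go((.498,.1358,.082),-3)"
```

```text
t 7.3 pos [0.4969 0.1358 0.1003] yawz -3.03 | d [-0.    1.83  0.11] roll -0.0 rows 0.4 F [ 0.7   0.05 -3.97] T [-0.007 -0.005  0.033] w 0.364 q7 -10.0
```

>>> {"name": "carry_out", "arguments": {"rows": [[1.0, 0, 0.6, 0, 0], [1.0, 0, 1.2, 0, 0], [1.0, 0, 1.5, 0, 0], [1.0, 0, 1.6, 0, 0], [1.0, 0, 1.7, 0, 0]]}}

```text
time_s: 7.8
position: [0.4977, 0.1359, 0.0842]
orientation: [[-0.053, 0.0, 0.999], [-0.999, 0.0, -0.053], [-0.0, -1.0, 0.0]]
force: [-1.0, 0.2, -4.1]
gripper_width: 0.361
```

>>> {"name": "carry_out", "arguments": {"rows": [[1.0, 0, 0.1, 0, 0], [1.0, 0, 0.1, 0, 0]]}}

```text
time_s: 8.0
position: [0.4976, 0.1359, 0.0832]
orientation: [[-0.053, 0.0, 0.999], [-0.999, 0.0, -0.053], [-0.0, -1.0, 0.0]]
force: [0.5, -0.6, -3.6]
gripper_width: 0.367
```

```bash
python3 -c "
from h import *
go((.498,.1358,.082),-3)"
```

```text
t 8.0 pos [0.4976 0.1359 0.0832] yawz -3.03 | d [0.01 0.12 0.04] roll -0.001 rows 0.0 F [ 0.46 -0.6  -3.59] T [0.016 0.019 0.03 ] w 0.367 q7 -9.0
```

>>> {"name": "carry_out", "arguments": {"rows": [[1.0, 0, 0.1, 0, 0], [1.0, 0, 0.15, 0, 0], [1.0, 0, 0.15, 0, 0]]}}

```text
time_s: 8.3
position: [0.4976, 0.136, 0.082]
orientation: [[-0.053, 0.0, 0.999], [-0.999, 0.0, -0.053], [-0.0, -1.0, 0.0]]
force: [-0.4, 0.5, -1.1]
gripper_width: 0.36
```

Contact is starting, so I'll push slightly more, open and go up.

>>> {"name": "carry_out", "arguments": {"rows": [[1.0, 0, 0.05, 0, 0], [1.0, 0, 0.05, 0, 0], [8.5, 0, 0.05, 0, 0], [8.5, 0, 0.05, 0, 0], [8.5, 0, 0.05, 0, 0]]}}

```text
time_s: 8.8
position: [0.4979, 0.136, 0.0813]
orientation: [[-0.053, 0.001, 0.999], [-0.999, 0.0, -0.053], [-0.0, -1.0, 0.001]]
force: [0.1, -0.4, -0.0]
gripper_width: 0.854
```

>>> {"name": "carry_out", "arguments": {"rows": [[8.5, 0, 0, 0, 0], [8.5, 0, 0, 0, 0], [8.5, 0, 0, 0, 0]]}}

```text
time_s: 9.1
position: [0.4976, 0.1359, 0.0812]
orientation: [[-0.053, 0.0, 0.999], [-0.999, 0.0, -0.053], [-0.0, -1.0, 0.0]]
force: [-0.3, -0.2, 0.5]
gripper_width: 0.993
```

```bash
python3 -c "
from h import *
go((.4757,-.0845,.20),-23)"
```

```text
t 9.1 pos [0.4976 0.1359 0.0812] yawz -3.03 | d [ 22.13 -11.88  -1.02] roll 0.348 rows 5.0 F [-0.29 -0.2   0.55] T [ 0.014  0.027 -0.037] w 0.993 q7 -9.0
```

>>> {"name": "carry_out", "arguments": {"rows": [[8.5, 0, -3, 0, 0], [8.5, 0, -8, 0, 0], [8.5, 0, -12, 0, 0], [8.5, 4, -12, 0, 0], [8.5, 8, -12, 0, 0.1]]}}

```text
time_s: 9.6
position: [0.4944, 0.0564, 0.2029]
orientation: [[-0.151, 0.004, 0.989], [-0.989, 0.002, -0.151], [-0.002, -1.0, 0.003]]
force: [0.7, -0.9, -0.6]
gripper_width: 0.996
```

```bash
python3 -c "
from h import *
go((.4757,-.0845,.20),-23)"
```

```text
t 9.6 pos [0.4944 0.0564 0.2029] yawz -8.69 | d [14.21  0.26  0.28] roll 0.25 rows 2.8 F [ 0.68 -0.88 -0.64] T [-0.057 -0.034  0.036] w 0.996 q7 -12.0
```

>>> {"name": "carry_out", "arguments": {"rows": [[8.5, 4.5, 0.2, 0.2, 0.1], [8.5, 9, 0.2, 0.2, 0.2], [8.5, 13, 0.2, 0.2, 0.25], [8.5, 14.2, 0.2, 0.2, 0.25], [8.5, 14.2, 0.2, 0.2, 0.25]]}}

```text
time_s: 10.1
position: [0.4732, -0.0866, 0.1993]
orientation: [[-0.396, 0.0, 0.918], [-0.918, 0.0, -0.396], [-0.0, -1.0, 0.0]]
force: [-0.2, 0.2, 0.5]
gripper_width: 0.995
```

>>> {"name": "carry_out", "arguments": {"rows": [[8.5, 0, 0, 0, 0], [8.5, 0, 0, 0, 0], [8.5, 0, 0, 0, 0]]}}

```text
time_s: 10.4
position: [0.4741, -0.0829, 0.1991]
orientation: [[-0.389, -0.0, 0.921], [-0.921, 0.0, -0.389], [-0.0, -1.0, -0.0]]
force: [0.1, 1.0, -0.7]
gripper_width: 0.998
```

```bash
python3 -c "
from h import *
go((.4757,-.0845,.082),-23)
c=get_calibration('wrist'); im=snapshot('wrist'); cv2.imwrite('pics/w3.png',im)
import pickle; pickle.dump(c,open('c3.pkl','wb'))
t=snapshot('top')
cv2.imwrite('pics/t3.png',t)
cv2.imwrite('pics/t3c.png',cv2.resize(t[130:290,90:290],None,fx=3.5,fy=3.5))"
```

```text
t 10.4 pos [ 0.4741 -0.0829  0.1991] yawz -22.9 | d [ 0.09 11.71  0.22] roll 0.002 rows 2.3 F [ 0.11  1.01 -0.71] T [ 0.008 -0.006  0.022] w 0.998 q7 -9.0
```

View pics/w3.png

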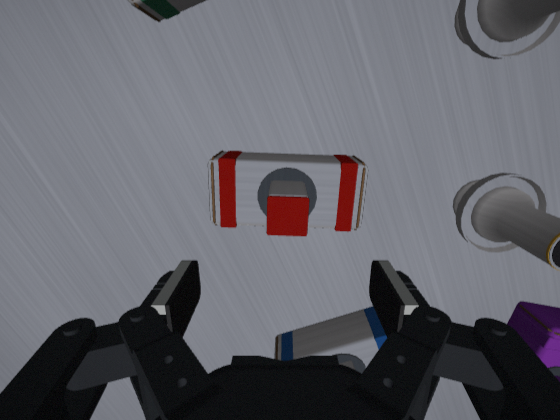

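View pics/t3c.png

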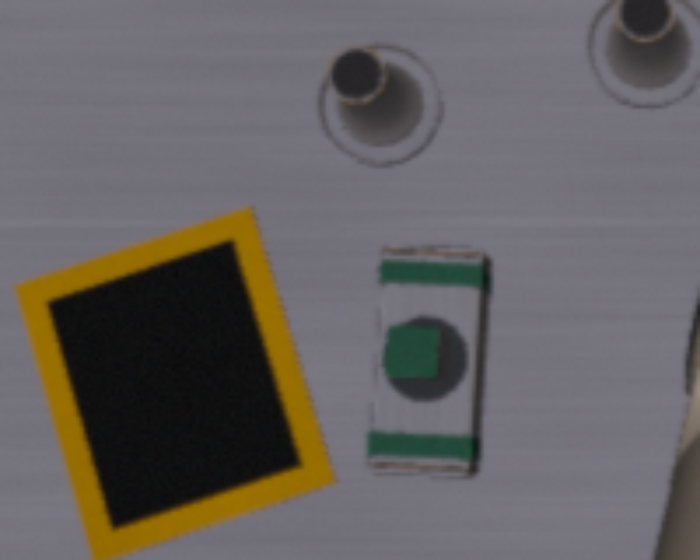

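Green is standing upright back at its spot. In the wrist view the red neck is at about (288,215). Next I'll refine it.

```bash
python3 -c "
from h import *
import pickle; c=pickle.load(open('c3.pkl','rb'))
print(pt('w',(288,215.5),.112,c)); q=np.array([pt('w',u,.056,c) for u in((211,158),(366,163),(212,226),(362,230))]); print(q.mean(0))
for a,b in((0,1),(2,3)): d=q[b]-q[a]; print(np.degrees(np.arctan2(d[1],d[0])))
go((.4757,-.0845,.082),-24)"
```

```text
[ 0.47666073 -0.08431232  0.112     ]
[ 0.47689413 -0.08525137  0.056     ]
-24.754531590084007
-24.55526704034244
t 10.5 pos [ 0.4739 -0.0835  0.1991] yawz -22.96 | d [ 0.03 11.71  0.21] roll 0.018 rows 2.3 F [ 0.44 -0.93  0.11] T [ 0.014 -0.017  0.023] w 0.996 q7 -9.0
```

>>> {"name": "carry_out", "arguments": {"rows": [[8.5, 0, 3, 0.25, 0.018], [8.5, 0, 7, 0.25, 0.018], [8.5, 0, 9, 0.25, 0.018], [8.5, 0, 10, 0.25, 0.018], [8.5, 0, 10, 0.25, 0.018]]}}

```text
time_s: 11.0
position: [0.4753, -0.0852, 0.0983]
orientation: [[-0.408, -0.002, 0.913], [-0.913, -0.0, -0.408], [0.001, -1.0, -0.002]]
force: [-0.4, 0.6, 0.1]
gripper_width: 0.994
```

```bash
python3 -c "
from h import *
go((.4765,-.0845,.082),-24)"
```

```text
t 11.0 pos [ 0.4753 -0.0852  0.0983] yawz -24.09 | d [-0.12  1.63  0.08] roll -0.002 rows 0.3 F [-0.41  0.64  0.11] T [-0.018 -0.044 -0.019] w 0.994 q7 -2.0
```

>>> {"name": "carry_out", "arguments": {"rows": [[8.5, -0.05, 0.8, 0.05, 0], [8.5, -0.05, 1.6, 0.05, 0], [8.5, -0.05, 1.6, 0.05, 0], [8.5, -0.05, 1.6, 0.05, 0], [1.0, -0.05, 1.6, 0.05, 0]]}}

```text
time_s: 11.5
position: [0.477, -0.0854, 0.0836]
orientation: [[-0.409, 0.001, 0.913], [-0.913, 0.0, -0.409], [-0.001, -1.0, 0.001]]
force: [0.6, 0.4, 0.3]
gripper_width: 0.851
```

>>> {"name": "carry_out", "arguments": {"rows": [[1.0, 0, 0, 0, 0], [1.0, 0, 0, 0, 0], [1.0, 0, 0, 0, 0], [1.0, 0, 0, 0, 0], [1.0, 0, 0, 0, 0]]}}

```text
time_s: 12.0
position: [0.477, -0.0854, 0.0836]
orientation: [[-0.409, 0.001, 0.913], [-0.913, 0.0, -0.409], [-0.001, -1.0, 0.001]]
force: [-0.9, -0.6, 4.4]
gripper_width: 0.364
```

```bash
python3 -c "
from h import *
go((.4765,-.0845,.082),-24)"
```

```text
t 12.0 pos [ 0.477  -0.0854  0.0836] yawz -24.13 | d [-0.06  0.16 -0.08] roll -0.002 rows 0.0 F [-0.88 -0.58  4.42] T [ 0.123  0.334 -0.062] w 0.364 q7 -1.0
```

>>> {"name": "carry_out", "arguments": {"rows": [[1.0, 0, -2.0, 0, 0], [1.0, 0, -6.0, 0, 0], [1.0, 0, -11.0, 0, 0], [1.0, 0, -15.0, 0, 0], [1.0, 0, -18.0, 0, 0]]}}

```text
time_s: 12.5
position: [0.4766, -0.0855, 0.265]
orientation: [[-0.409, 0.002, 0.913], [-0.913, 0.001, -0.409], [-0.001, -1.0, 0.001]]
force: [0.9, 1.2, -2.9]
gripper_width: 0.362
```

>>> {"name": "carry_out", "arguments": {"rows": [[1.0, 0, 0, 0, 0], [1.0, 0, 0, 0, 0], [1.0, 0, 0, 0, 0], [1.0, 0, 0, 0, 0]]}}

```text
time_s: 12.9
position: [0.4752, -0.0851, 0.2612]
orientation: [[-0.409, -0.004, 0.913], [-0.913, -0.0, -0.409], [0.002, -1.0, -0.004]]
force: [0.7, -0.4, -3.5]
gripper_width: 0.362
```

```bash
python3 -c "
from h import *
go((.4765,-.0845,.262),-24)"
```

```text
t 12.9 pos [ 0.4752 -0.0851  0.2612] yawz -24.12 | d [-0.11 -0.08  0.09] roll -0.002 rows 0.0 F [ 0.69 -0.4  -3.49] T [ 0.017 -0.025 -0.027] w 0.362 q7 -14.0
```

>>> {"name": "carry_out", "arguments": {"rows": [[1.0, 0, 0, 5, 0], [1.0, 0, 0, 10, 0], [1.0, 0, 0, 10, 0], [1.0, 0, 0, 10, 0], [1.0, 0, 0, 10, 0]]}}

```text
time_s: 13.4
position: [0.5666, -0.1261, 0.2621]
orientation: [[-0.409, -0.003, 0.913], [-0.913, 0.0, -0.409], [0.001, -1.0, -0.003]]
force: [0.1, 0.5, -3.2]
gripper_width: 0.366
```

```bash
python3 -c "
from h import *
go((.4765,-.0845,.262),-24)"
```

```text
t 13.4 pos [ 0.5666 -0.1261  0.2621] yawz -24.14 | d [-0.11  0.03 -9.92] roll -0.003 rows 2.0 F [ 0.09  0.46 -3.25] T [-0.015  0.073 -0.038] w 0.366 q7 -2.0
```

>>> {"name": "carry_out", "arguments": {"rows": [[1.0, 0, 0, 0, 0]]}}

```text
time_s: 13.5
position: [0.5669, -0.1257, 0.2632]
orientation: [[-0.408, -0.0, 0.913], [-0.913, 0.001, -0.408], [-0.001, -1.0, -0.001]]
force: [-0.4, 1.5, -3.8]
gripper_width: 0.362
```

```bash
python3 -c "
from h import *
go((.4765,-.0845,.262),-24)"
```

```text
t 13.5 pos [ 0.5669 -0.1257  0.2632] yawz -24.11 | d [-0.07  0.13 -9.93] roll -0.002 rows 2.0 F [-0.41  1.5  -3.79] T [0.026 0.021 0.004] w 0.362 q7 -2.0
```

>>> {"name": "carry_out", "arguments": {"rows": [[1.0, 0, 0, 0, 0]]}}

```text
time_s: 13.6
position: [0.5672, -0.1257, 0.2637]
orientation: [[-0.408, 0.001, 0.913], [-0.913, 0.002, -0.408], [-0.002, -1.0, 0.0]]
force: [0.6, -1.0, -3.5]
gripper_width: 0.362
```

```bash
python3 -c "
from h import *
go((.4765,-.0845,.262),-24)"
```

```text
t 13.6 pos [ 0.5672 -0.1257  0.2637] yawz -24.09 | d [-0.06  0.17 -9.96] roll -0.002 rows 2.0 F [ 0.6  -1.02 -3.52] T [-0.003 -0.007  0.039] w 0.362 q7 -2.0
```

>>> {"name": "carry_out", "arguments": {"rows": [[1.0, 0, 0, -5, 0], [1.0, 0, 0, -10, 0], [1.0, 0, 0, -10, 0], [1.0, 0, 0, -5, 0], [1.0, 0, 0, 0, 0]]}}

```text
time_s: 14.1
position: [0.5684, -0.1244, 0.2647]
orientation: [[-0.405, 0.004, 0.914], [-0.914, 0.005, -0.405], [-0.007, -1.0, 0.001]]
force: [0.5, 1.0, -1.1]
gripper_width: 0.364
```

>>> {"name": "carry_out", "arguments": {"rows": [[1.0, 0, 0, 0, 0], [1.0, 0, 0, -5, 0], [1.0, 0, 0, -10, 0], [1.0, 0, 0, -10, 0], [1.0, 0, 0, -10, 0]]}}

```text
time_s: 14.6
position: [0.4755, -0.0843, 0.2636]
orientation: [[-0.407, 0.002, 0.914], [-0.914, 0.004, -0.407], [-0.004, -1.0, 0.0]]
force: [0.3, 0.0, -3.3]
gripper_width: 0.36
```

>>> {"name": "carry_out", "arguments": {"rows": [[1.0, 0, 0, 0, 0], [1.0, 0, 0, 0, 0]]}}

```text
time_s: 14.8
position: [0.4778, -0.0859, 0.2639]
orientation: [[-0.409, 0.002, 0.912], [-0.912, -0.001, -0.409], [-0.0, -1.0, 0.002]]
force: [1.4, -0.4, -3.5]
gripper_width: 0.362
```

```bash
python3 -c "
from h import *
go((.4765,-.0845,.262),-24)"
```

```text
t 14.8 pos [ 0.4778 -0.0859  0.2639] yawz -24.16 | d [-0.08  0.19 -0.17] roll -0.003 rows 0.1 F [ 1.41 -0.38 -3.51] T [-0.041  0.001 -0.031] w 0.362 q7 -13.0
```

>>> {"name": "carry_out", "arguments": {"rows": [[1.0, 0, 0, 0, 0]]}}

```text
time_s: 14.9
position: [0.4774, -0.086, 0.2635]
orientation: [[-0.41, 0.001, 0.912], [-0.912, -0.001, -0.41], [0.001, -1.0, 0.001]]
force: [-0.7, 0.4, -3.1]
gripper_width: 0.365
```

```bash
python3 -c "
from h import *
go((.4765,-.0845,.0835),-24)"
```

```text
t 14.9 pos [ 0.4774 -0.086   0.2635] yawz -24.18 | d [-0.11 18.   -0.17] roll -0.003 rows 3.6 F [-0.68  0.37 -3.15] T [ 0.008  0.022 -0.01 ] w 0.365 q7 -13.0
```

>>> {"name": "carry_out", "arguments": {"rows": [[1.0, 0, 4, 0, 0], [1.0, 0, 8, 0, 0], [1.0, 0, 12, 0, 0], [1.0, 0, 14.5, 0, 0], [1.0, 0, 16, 0, 0]]}}

```text
time_s: 15.4
position: [0.4757, -0.0858, 0.1006]
orientation: [[-0.409, -0.004, 0.912], [-0.912, -0.001, -0.409], [0.003, -1.0, -0.003]]
force: [0.5, -0.0, -3.3]
gripper_width: 0.36
```

>>> {"name": "carry_out", "arguments": {"rows": [[1.0, 0, 0.5, 0, 0], [1.0, 0, 1.0, 0, 0], [1.0, 0, 1.4, 0, 0], [1.0, 0, 1.6, 0, 0], [1.0, 0, 1.7, 0, 0]]}}

```text
time_s: 15.9
position: [0.4771, -0.0853, 0.0866]
orientation: [[-0.408, 0.001, 0.913], [-0.913, 0.0, -0.408], [-0.001, -1.0, 0.001]]
force: [0.2, -0.5, -3.9]
gripper_width: 0.361
```

```bash
python3 -c "
from h import *
go((.4765,-.0845,.0835),-24)"
```

```text
t 15.9 pos [ 0.4771 -0.0853  0.0866] yawz -24.11 | d [-0.05  0.31 -0.09] roll -0.002 rows 0.1 F [ 0.18 -0.45 -3.92] T [-0.077 -0.035 -0.008] w 0.361 q7 2.0
```

>>> {"name": "carry_out", "arguments": {"rows": [[1.0, 0, 0.1, 0, 0], [1.0, 0, 0.15, 0, 0], [1.0, 0, 0.2, 0, 0], [1.0, 0, 0.2, 0, 0]]}}

```text
time_s: 16.3
position: [0.4767, -0.0853, 0.0843]
orientation: [[-0.409, 0.0, 0.913], [-0.913, 0.0, -0.409], [-0.0, -1.0, 0.0]]
force: [0.2, 0.5, -2.7]
gripper_width: 0.364
```

>>> {"name": "carry_out", "arguments": {"rows": [[1.0, 0, 0.1, 0, 0], [1.0, 0, 0.15, 0, 0], [1.0, 0, 0.15, 0, 0]]}}

```text
time_s: 16.6
position: [0.4768, -0.0854, 0.0836]
orientation: [[-0.409, 0.0, 0.913], [-0.913, 0.001, -0.409], [-0.001, -1.0, -0.0]]
force: [-2.9, 0.9, 6.9]
gripper_width: 0.362
```

On the surface; release.

>>> {"name": "carry_out", "arguments": {"rows": [[8.5, 0, 0, 0, 0], [8.5, 0, 0, 0, 0], [8.5, 0, 0, 0, 0], [8.5, 0, 0, 0, 0], [8.5, 0, 0, 0, 0]]}}

```text
time_s: 17.1
position: [0.4767, -0.0853, 0.0827]
orientation: [[-0.409, 0.0, 0.913], [-0.913, 0.0, -0.409], [-0.0, -1.0, 0.0]]
force: [-0.1, -0.1, 0.3]
gripper_width: 0.996
```

>>> {"name": "carry_out", "arguments": {"rows": [[8.5, 0, -3, 0, 0], [8.5, 0, -8, 0, 0], [8.5, 0, -12, 0, 0], [8.5, 0, -12, 0, 0], [8.5, 0, -12, 0, 0]]}}

```text
time_s: 17.6
position: [0.4771, -0.0851, 0.2034]
orientation: [[-0.408, 0.002, 0.913], [-0.913, 0.001, -0.408], [-0.002, -1.0, 0.001]]
force: [-0.2, -0.2, 0.8]
gripper_width: 0.992
```

```bash
python3 -c "
from h import *
go((.4516,-.306,.20),-2)"
```

```text
t 17.6 pos [ 0.4771 -0.0851  0.2034] yawz -24.1 | d [21.2   0.31  6.69] roll -0.386 rows 4.4 F [-0.24 -0.2   0.77] T [-0.003  0.06   0.012] w 0.992 q7 -8.0
```

>>> {"name": "carry_out", "arguments": {"rows": [[8.5, 4.2, 0.2, 1.3, -0.08], [8.5, 8.4, 0.2, 2.6, -0.16], [8.5, 12.6, 0.2, 3.9, -0.24], [8.5, 16.8, 0.2, 5.2, -0.32], [8.5, 20.0, 0.2, 6.3, -0.386]]}}

```text
time_s: 18.1
position: [0.4502, -0.2957, 0.1988]
orientation: [[-0.034, -0.004, 0.999], [-0.999, 0.001, -0.034], [-0.001, -1.0, -0.004]]
force: [0.5, 0.0, -0.1]
gripper_width: 0.993
```

>>> {"name": "carry_out", "arguments": {"rows": [[8.5, 1.2, 0, 0, 0], [8.5, 1.2, 0, 0, 0], [8.5, 1.2, 0, 0, 0], [8.5, 1.2, 0, 0, 0]]}}

```text
time_s: 18.5
position: [0.4525, -0.3033, 0.1999]
orientation: [[-0.032, -0.001, 0.999], [-0.999, 0.002, -0.032], [-0.002, -1.0, -0.001]]
force: [-0.3, 0.7, -0.6]
gripper_width: 0.997
```

```bash
python3 -c "
from h import *
go((.4516,-.306,.082),-2)
c=get_calibration('wrist'); im=snapshot('wrist'); cv2.imwrite('pics/w4.png',im)
import pickle; pickle.dump(c,open('c4.pkl','wb'))
t=snapshot('top')
cv2.imwrite('pics/t4.png',t)"
```

```text
t 18.5 pos [ 0.4525 -0.3033  0.1999] yawz -1.85 | d [ 0.29 11.79 -0.07] roll 0.003 rows 2.4 F [-0.28  0.67 -0.57] T [-0.013  0.018 -0.052] w 0.997 q7 44.0
```

View pics/w4.png

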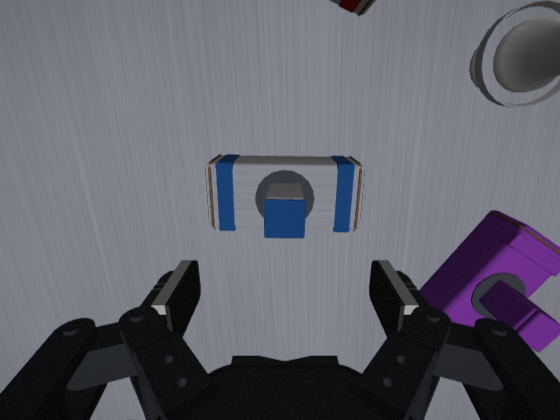

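View pics/t4.png

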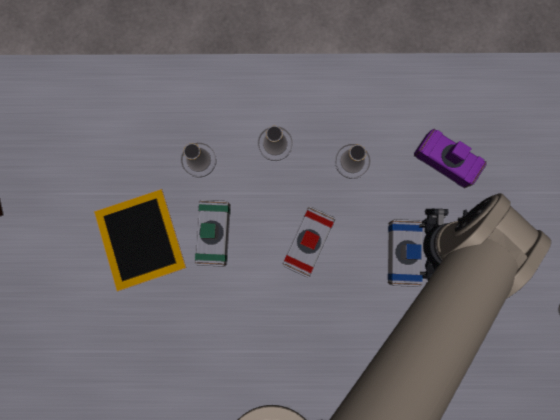

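```bash
python3 -c "
from h import *
import pickle; c=pickle.load(open('c4.pkl','rb'))
print(pt('w',(285,218.5),.112,c)); q=np.array([pt('w',u,.056,c) for u in((209,162),(362,162),(212,229),(359,230))]); print(q.mean(0))
for a,b in((0,1),(2,3)): d=q[b]-q[a]; print(np.degrees(np.arctan2(d[1],d[0])))
go((.4525,-.3065,.083),-2)"
```

```text
[ 0.45253781 -0.30625182  0.112     ]
[ 0.45309519 -0.30591304  0.056     ]
-1.837772556830782
-2.2501526108944043
t 18.6 pos [ 0.4527 -0.3037  0.2004] yawz -1.84 | d [ 3.000e-01  1.174e+01 -1.000e-02] roll 0.003 rows 2.3 F [-0.17 -0.19  0.36] T [-0.014 -0.064  0.032] w 0.996 q7 44.0
```

>>> {"name": "carry_out", "arguments": {"rows": [[8.5, 0.27, 4, 0, 0.003], [8.5, 0.27, 8, 0, 0.003], [8.5, 0.27, 10, 0, 0.003], [8.5, 0.27, 10, 0, 0.003], [8.5, 0.27, 10, 0, 0.003]]}}

```text
time_s: 19.1
position: [0.4524, -0.308, 0.1012]
orientation: [[-0.037, 0.0, 0.999], [-0.999, -0.0, -0.037], [0.0, -1.0, 0.0]]
force: [0.7, -0.4, -0.1]
gripper_width: 0.996
```

```bash
python3 -c "
from h import *
go((.4525,-.3063,.082),-2)"
```

```text
t 19.1 pos [ 0.4524 -0.308   0.1012] yawz -2.12 | d [-0.17  1.92 -0.  ] roll -0.002 rows 0.4 F [ 0.74 -0.45 -0.07] T [-0.016 -0.012 -0.048] w 0.996 q7 50.0
```

>>> {"name": "carry_out", "arguments": {"rows": [[8.5, -0.1, 1.0, 0, 0], [8.5, -0.1, 1.8, 0, 0], [8.5, -0.1, 1.8, 0, 0], [8.5, -0.1, 1.8, 0, 0], [1.0, -0.1, 1.8, 0, 0]]}}

```text
time_s: 19.6
position: [0.4521, -0.3075, 0.083]
orientation: [[-0.038, 0.001, 0.999], [-0.999, -0.0, -0.038], [0.0, -1.0, 0.001]]
force: [0.4, 0.1, 0.2]
gripper_width: 0.853
```

>>> {"name": "carry_out", "arguments": {"rows": [[1.0, 0, 0, 0, 0], [1.0, 0, 0, 0, 0], [1.0, 0, 0, 0, 0], [1.0, 0, 0, 0, 0], [1.0, 0, 0, 0, 0]]}}

```text
time_s: 20.1
position: [0.4523, -0.3077, 0.0831]
orientation: [[-0.038, 0.001, 0.999], [-0.999, -0.0, -0.038], [0.0, -1.0, 0.001]]
force: [0.4, -0.5, 3.4]
gripper_width: 0.362
```

>>> {"name": "carry_out", "arguments": {"rows": [[1.0, 0, -2.0, 0, 0], [1.0, 0, -6.0, 0, 0], [1.0, 0, -11.0, 0, 0], [1.0, 0, -15.0, 0, 0], [1.0, 0, -18.0, 0, 0]]}}

```text
time_s: 20.6
position: [0.4513, -0.3071, 0.2639]
orientation: [[-0.038, -0.0, 0.999], [-0.999, 0.0, -0.038], [-0.0, -1.0, -0.0]]
force: [0.4, 0.1, -6.4]
gripper_width: 0.364
```

>>> {"name": "carry_out", "arguments": {"rows": [[1.0, 0, 0, 0, 0], [1.0, 0, 0, 0, 0], [1.0, 0, 0, 0, 0], [1.0, 0, 0, 0, 0]]}}

```text
time_s: 21.0
position: [0.4507, -0.3063, 0.2603]
orientation: [[-0.038, -0.004, 0.999], [-0.999, 0.002, -0.038], [-0.002, -1.0, -0.004]]
force: [0.2, -0.2, -5.2]
gripper_width: 0.367
```

```bash
python3 -c "
from h import *
go((.4525,-.3063,.262),-2)"
```

```text
t 21.0 pos [ 0.4507 -0.3063  0.2603] yawz -2.17 | d [-0.01 -0.17  0.18] roll -0.003 rows 0.0 F [ 0.19 -0.24 -5.17] T [-0.002 -0.005 -0.044] w 0.367 q7 41.0
```

>>> {"name": "carry_out", "arguments": {"rows": [[1.0, 0, 0, 5, 0], [1.0, 0, 0, 10, 0], [1.0, 0, 0, 10, 0], [1.0, 0, 0, 10, 0], [1.0, 0, 0, 10, 0]]}}

```text
time_s: 21.5
position: [0.5502, -0.3116, 0.2614]
orientation: [[-0.039, -0.003, 0.999], [-0.999, 0.0, -0.039], [-0.0, -1.0, -0.003]]
force: [-0.1, -0.2, -5.9]
gripper_width: 0.363
```

>>> {"name": "carry_out", "arguments": {"rows": [[1.0, 0, 0, 0, 0]]}}

```text
time_s: 21.6
position: [0.5503, -0.3118, 0.2625]
orientation: [[-0.04, -0.001, 0.999], [-0.999, 0.0, -0.04], [-0.0, -1.0, -0.001]]
force: [0.5, -0.2, -6.0]
gripper_width: 0.36
```

```bash
python3 -c "
from h import *
go((.4525,-.3063,.262),-2)"
```

```text
t 21.6 pos [ 0.5503 -0.3118  0.2625] yawz -2.29 | d [-0.16  0.06 -9.79] roll -0.005 rows 2.0 F [ 0.51 -0.25 -6.  ] T [-0.04   0.002 -0.022] w 0.36 q7 41.0
```

>>> {"name": "carry_out", "arguments": {"rows": [[1.0, 0, 0, 0, 0]]}}

```text
time_s: 21.7
position: [0.5508, -0.3115, 0.263]
orientation: [[-0.039, 0.0, 0.999], [-0.999, 0.001, -0.039], [-0.001, -1.0, 0.0]]
force: [0.2, 0.3, -5.0]
gripper_width: 0.36
```

```bash
python3 -c "
from h import *
go((.4525,-.3063,.262),-2)"
```

```text
t 21.7 pos [ 0.5508 -0.3115  0.263 ] yawz -2.26 | d [-0.13  0.09 -9.84] roll -0.005 rows 2.0 F [ 0.18  0.29 -4.99] T [-0.045  0.022 -0.005] w 0.36 q7 41.0
```

>>> {"name": "carry_out", "arguments": {"rows": [[1.0, 0, 0, 0, 0]]}}

```text
time_s: 21.8
position: [0.5513, -0.3113, 0.2631]
orientation: [[-0.039, 0.001, 0.999], [-0.999, 0.001, -0.039], [-0.001, -1.0, 0.001]]
force: [0.5, 0.0, -5.2]
gripper_width: 0.361
```

```bash
python3 -c "
from h import *
go((.4525,-.3063,.262),-2)"
```

```text
t 21.8 pos [ 0.5513 -0.3113  0.2631] yawz -2.22 | d [-0.12  0.1  -9.89] roll -0.004 rows 2.0 F [ 0.5   0.03 -5.18] T [-0.007  0.013 -0.029] w 0.361 q7 41.0
```

>>> {"name": "carry_out", "arguments": {"rows": [[1.0, 0, 0, -5, 0], [1.0, 0, 0, -10, 0], [1.0, 0, 0, -10, 0], [1.0, 0, 0, -10, 0], [1.0, 0, 0, -10, 0]]}}

```text
time_s: 22.3
position: [0.453, -0.3072, 0.2634]
orientation: [[-0.037, 0.003, 0.999], [-0.999, 0.0, -0.037], [-0.0, -1.0, 0.003]]
force: [-0.1, 0.6, -5.3]
gripper_width: 0.359
```

>>> {"name": "carry_out", "arguments": {"rows": [[1.0, 0, 0, 0, 0]]}}

```text
time_s: 22.4
position: [0.4533, -0.3071, 0.2631]
orientation: [[-0.036, 0.001, 0.999], [-0.999, -0.001, -0.036], [0.001, -1.0, 0.001]]
force: [-0.5, -0.6, -5.4]
gripper_width: 0.361
```

```bash
python3 -c "
from h import *
go((.4525,-.3063,.262),-2)"
```

```text
t 22.4 pos [ 0.4533 -0.3071  0.2631] yawz -2.09 | d [-0.08  0.11 -0.08] roll -0.002 rows 0.0 F [-0.48 -0.59 -5.37] T [-0.028 -0.046  0.002] w 0.361 q7 41.0
```

>>> {"name": "carry_out", "arguments": {"rows": [[1.0, 0, 0, 0, 0]]}}

```text
time_s: 22.5
position: [0.453, -0.3072, 0.2628]
orientation: [[-0.037, 0.0, 0.999], [-0.999, -0.001, -0.037], [0.001, -1.0, 0.0]]
force: [-0.3, -0.1, -5.4]
gripper_width: 0.362
```

```bash
python3 -c "
from h import *
go((.4525,-.3063,.262),-2)"
```

```text
t 22.5 pos [ 0.453  -0.3072  0.2628] yawz -2.11 | d [-0.09  0.08 -0.05] roll -0.002 rows 0.0 F [-0.3  -0.05 -5.4 ] T [ 0.027 -0.062  0.005] w 0.362 q7 41.0
```

>>> {"name": "carry_out", "arguments": {"rows": [[1.0, 0, 0, 0, 0]]}}

```text
time_s: 22.6
position: [0.4526, -0.3073, 0.2627]
orientation: [[-0.037, -0.0, 0.999], [-0.999, -0.001, -0.037], [0.001, -1.0, -0.0]]
force: [0.1, -1.0, -6.0]
gripper_width: 0.361
```

```bash
python3 -c "
from h import *
go((.4525,-.3063,.262),-2)"
```

```text
t 22.6 pos [ 0.4526 -0.3073  0.2627] yawz -2.13 | d [-0.1   0.07 -0.01] roll -0.002 rows 0.0 F [ 0.11 -0.97 -5.96] T [-0.031 -0.028  0.01 ] w 0.361 q7 41.0
```

```bash
cat > samp.py <<'E'
from h import *
import sys
a=[]
for i in range(int(sys.argv[1])):
    s=read_state(); R=np.array(s["orientation"]); z=R[:,2]; x=np.array([-z[1],z[0],0])
    T=np.array(s["ft_torque"]); F=np.array(s["force"]); a.append([s["time_s"],F@z,F[2],T@x]); snapshot("wrist")
a=np.array(a); print(np.round(a,3).tolist() if len(a)<13 else np.round(a[:,3],3).tolist()); print("mean",a.mean(0).round(3),"sem",(a.std(0)/len(a)**.5).round(3))
E
python3 samp.py 14
```

```text
[-0.029, -0.06, -0.066, -0.043, -0.028, 0.017, -0.08, -0.085, -0.089, -0.085, -0.03, -0.121, -0.05, -0.066]
mean [22.925 -0.077 -5.722 -0.058] sem [0.054 0.12  0.134 0.009]
```

>>> {"name": "carry_out", "arguments": {"rows": [[1.0, 0, 0, 5, 0], [1.0, 0, 0, 10, 0], [1.0, 0, 0, 12, 0]]}}

```text
time_s: 23.6
position: [0.5779, -0.3092, 0.2617]
orientation: [[-0.032, 0.003, 0.999], [-0.999, 0.001, -0.032], [-0.001, -1.0, 0.003]]
force: [-0.2, 1.5, -5.4]
gripper_width: 0.365
```

```bash
python3 samp.py 24
```

```text
[-0.046, -0.558, 0.117, 0.126, 0.146, 0.113, 0.094, 0.041, 0.062, 0.111, 0.059, 0.101, 0.097, 0.065, 0.078, 0.032, 0.058, 0.09, 0.134, 0.065, 0.013, 0.032, 0.06, 0.05]
mean [24.175  0.157 -5.521  0.047] sem [0.071 0.24  0.102 0.027]
```

>>> {"name": "carry_out", "arguments": {"rows": [[1.0, 0, 0, -5, 0], [1.0, 0, 0, -10, 0], [1.0, 0, 0, -12, 0]]}}

```text
time_s: 25.1
position: [0.4456, -0.3086, 0.262]
orientation: [[-0.043, -0.004, 0.999], [-0.999, 0.002, -0.043], [-0.002, -1.0, -0.004]]
force: [-0.7, -0.3, -5.0]
gripper_width: 0.36
```

```bash
python3 samp.py 24
```

```text
[0.08, 0.576, -0.096, -0.144, -0.112, -0.087, -0.077, 0.405, -0.031, -0.058, -0.031, -0.077, -0.036, -0.078, -0.054, -0.044, -0.038, -0.046, -0.056, -0.069, -0.067, -0.097, -0.054, -0.062]
mean [ 2.5675e+01 -2.0900e-01 -5.6280e+00 -1.5000e-02] sem [0.071 0.22  0.092 0.032]
```

The blue box rattles: the knock spikes are about ±0.57 Nm, and the resting moment flips by ±0.07 Nm, which equals 130 g at 55 mm. Next I'll carry it to the mat.

```bash
python3 -c "
from h import *
go((.4852,.3144,.262),-2)"
```

```text
t 26.3 pos [ 0.4519 -0.3073  0.2627] yawz -2.17 | d [-62.25   0.08   0.97] roll -0.003 rows 12.5 F [ 0.61  1.17 -5.11] T [-0.059 -0.069  0.03 ] w 0.358 q7 41.0
```

>>> {"name": "carry_out", "arguments": {"rows": [[1.0, -2, 0, 0, 0], [1.0, -5, 0, 0, 0], [1.0, -9, 0, 0, 0], [1.0, -13, 0, 0.2, 0], [1.0, -17, 0, 0.3, 0]]}}

```text
time_s: 26.8
position: [0.4613, -0.1363, 0.2629]
orientation: [[-0.039, 0.001, 0.999], [-0.999, 0.0, -0.039], [-0.0, -1.0, 0.001]]
force: [0.6, 0.9, -5.1]
gripper_width: 0.365
```

>>> {"name": "carry_out", "arguments": {"rows": [[1.0, -4, 0, 0, 0], [1.0, -8, 0, 0.1, 0], [1.0, -12, 0, 0.2, 0], [1.0, -16, 0, 0.3, 0], [1.0, -20, 0, 0.3, 0]]}}

```text
time_s: 27.3
position: [0.472, 0.0635, 0.263]
orientation: [[-0.038, 0.001, 0.999], [-0.999, 0.001, -0.038], [-0.001, -1.0, 0.001]]
force: [1.3, 0.9, -5.6]
gripper_width: 0.362
```

>>> {"name": "carry_out", "arguments": {"rows": [[1.0, -4, 0, 0, 0], [1.0, -8, 0, 0.1, 0], [1.0, -12, 0, 0.2, 0], [1.0, -15, 0, 0.3, 0], [1.0, -18, 0, 0.3, 0]]}}

```text
time_s: 27.8
position: [0.4818, 0.2434, 0.2626]
orientation: [[-0.037, 0.0, 0.999], [-0.999, -0.0, -0.037], [0.0, -1.0, 0.0]]
force: [-0.3, -0.5, -5.4]
gripper_width: 0.362
```

```bash
python3 -c "
from h import *
go((.4852,.3144,.262),-2)"
```

```text
t 27.8 pos [0.4818 0.2434 0.2626] yawz -2.14 | d [-7.11  0.06  0.07] roll -0.002 rows 1.4 F [-0.32 -0.55 -5.42] T [-0.036 -0.095 -0.034] w 0.362 q7 -27.0
```

>>> {"name": "carry_out", "arguments": {"rows": [[1.0, -3, 0, 0, 0], [1.0, -5.5, 0.5, 0.1, 0], [1.0, -7, 2, 0.1, 0], [1.0, -7, 4, 0.1, 0], [1.0, -7, 5, 0.1, 0]]}}

```text
time_s: 28.3
position: [0.4841, 0.3107, 0.2098]
orientation: [[-0.038, -0.003, 0.999], [-0.999, -0.004, -0.038], [0.004, -1.0, -0.003]]
force: [0.5, -1.2, -5.5]
gripper_width: 0.364
```

>>> {"name": "carry_out", "arguments": {"rows": [[1.0, 0, 1, 0, 0], [1.0, 0, 2, 0, 0], [1.0, 0, 2.5, 0, 0], [1.0, 0, 2.5, 0, 0], [1.0, 0, 2.5, 0, 0]]}}

```text
time_s: 28.8
position: [0.4858, 0.3119, 0.1882]
orientation: [[-0.038, 0.001, 0.999], [-0.999, 0.001, -0.038], [-0.001, -1.0, 0.001]]
force: [-0.1, 0.2, -5.1]
gripper_width: 0.363
```

>>> {"name": "carry_out", "arguments": {"rows": [[1.0, 0, 0, 0, 0], [1.0, 0, 0, 0, 0], [1.0, 0, 0, 0, 0], [1.0, 0, 0, 0, 0], [1.0, 0, 0, 0, 0]]}}

```text
time_s: 29.3
position: [0.4855, 0.3119, 0.1878]
orientation: [[-0.038, 0.0, 0.999], [-0.999, 0.0, -0.038], [-0.0, -1.0, 0.0]]
force: [0.4, 0.2, -5.7]
gripper_width: 0.365
```

```bash
python3 -c "
from h import *
go((.4852,.3144,.186),-2)
cv2.imwrite('pics/t5.png',snapshot('top'));cv2.imwrite('pics/s5.png',snapshot('scene'))
go((.4852,.3144,.186),-2)"; python3 samp.py 3
```

```text
t 29.3 pos [0.4855 0.3119 0.1878] yawz -2.17 | d [-0.25  0.18 -0.04] roll -0.003 rows 0.1 F [ 0.39  0.22 -5.72] T [-0.011 -0.033 -0.019] w 0.365 q7 -29.0
t 29.4 pos [0.4854 0.3119 0.1877] yawz -2.17 | d [-0.25  0.17 -0.03] roll -0.003 rows 0.1 F [ 0.4  -0.67 -6.6 ] T [-0.074 -0.027  0.016] w 0.361 q7 -29.0
[[29.4, 0.423, -6.604, -0.03], [29.45, 0.167, -5.716, -0.048], [29.5, -0.546, -5.892, -0.14]]
mean [ 2.945e+01  1.500e-02 -6.071e+00 -7.300e-02] sem [0.024 0.237 0.221 0.028]
```

View pics/t5.png

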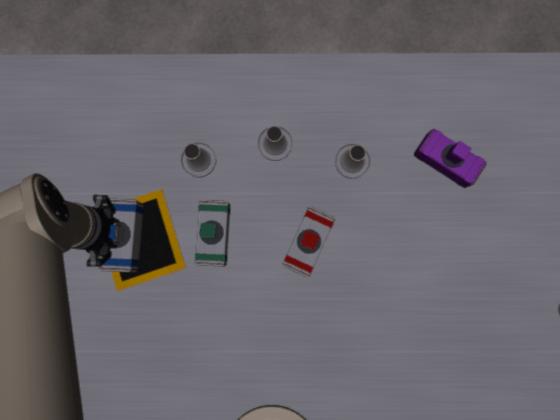

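View pics/s5.png

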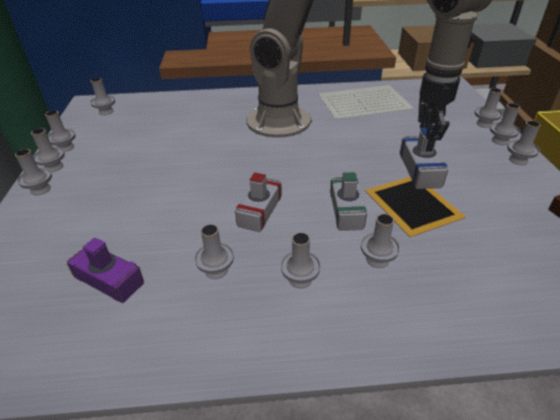

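>>> {"name": "carry_out", "arguments": {"rows": [[1.0, -0.1, 0.1, 0, 0], [1.0, -0.25, 0.15, 0, 0], [1.0, -0.25, 0.15, 0, 0], [1.0, -0.25, 0.15, 0, 0], [1.0, -0.25, 0.15, 0, 0]]}}

```text
time_s: 30.05
position: [0.4856, 0.3143, 0.1862]
orientation: [[-0.038, 0.0, 0.999], [-0.999, 0.0, -0.038], [-0.0, -1.0, 0.0]]
force: [-0.2, 0.3, -6.0]
gripper_width: 0.359
```

>>> {"name": "carry_out", "arguments": {"rows": [[1.0, 0, 0, 0, 0], [1.0, 0, 0, 0, 0], [1.0, 0, 0, 0, 0], [1.0, 0, 0, 0, 0], [1.0, 0, 0, 0, 0]]}}

```text
time_s: 30.55
position: [0.4855, 0.3144, 0.1862]
orientation: [[-0.038, 0.0, 0.999], [-0.999, 0.0, -0.038], [-0.0, -1.0, 0.0]]
force: [-0.2, 0.4, -5.9]
gripper_width: 0.365
```

```bash
python3 -c "
from h import *
s=read_state();print(np.abs(s['joint_velocities']).max())
cv2.imwrite('pics/w6.png',snapshot('wrist'));im=snapshot('scene')
cv2.imwrite('pics/s6.png',cv2.resize(im[100:240,340:480],None,fx=4,fy=4,interpolation=cv2.INTER_CUBIC))
go((.4852,.3144,.186),-2)
z=.186-.083+.056
for x in(-.075,.075):
  for y in(-.033,.033): print(proj('scene',(.4852+x+.037*y,.3144+y-.037*x,z)))"
```

```text
0.30380094809160824
t 30.65 pos [0.4855 0.3144 0.1862] yawz -2.18 | d [-0.    0.02 -0.03] roll -0.003 rows 0.0 F [ 0.42  0.25 -5.41] T [-0.015 -0.042 -0.022] w 0.361 q7 -29.0
[402.14934533 135.83013701]
[428.16935412 134.86218947]
[420.10840747 170.12200289]
[449.31491833 168.9691414 ]
```

View pics/w6.png

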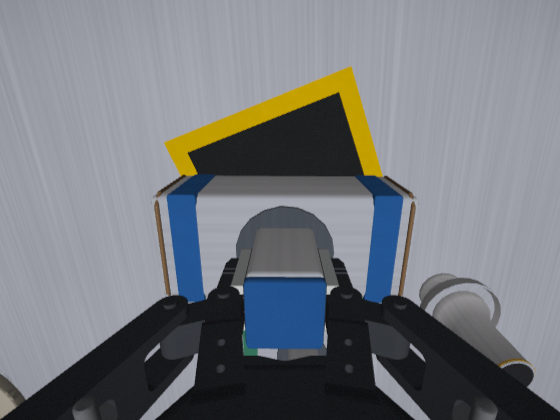

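View pics/s6.png

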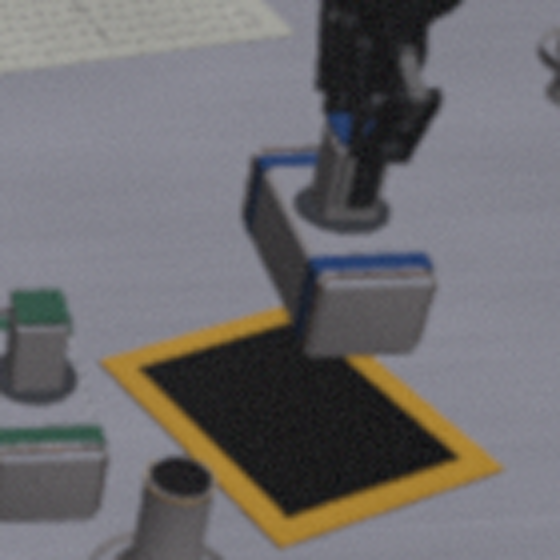

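The box is level: the near-edge corners measured at (420,169.5) and (448.5,168) match the predicted (420,170) and (449,169). It is also centred and still, so I'm handing in.

```bash
python3 -c "
from workcell import *
print(finish_job())"
```

```text
the job is handed in; nothing more can be done
None
```

The ball is in the blue box, and I handed the job in at about 31 s with that box held over the mat. No verdict was reported.

- **Green and red (silent):** I shook each one lengthwise in the air. They weighed about 0.32 kg and 0.35 kg, too light to hold the ball. I felt no knock or lasting moment from either. Both are back upright at their original spots, confirmed in the pictures.
- **Blue (rattles):** Shaking it gave knock spikes of about ±0.57 Nm. The resting moment then flipped by about ±0.07 Nm from end to end, which matches a 130 g ball at 55 mm. My first, shorter sampling of blue was unclear. A second shake with denser readings settled it.
- **Final hold:** The tool is at (0.4855, 0.3144, 0.1862) m; the mat centre is at (0.485, 0.314) m. The underside is about 10 cm above the mat, and the joints are practically still (at most 0.3°/s). The near edge of the box matched its level prediction to about 1 pixel. The far edge fitted less well, off by about 4 pixels; I put that down to the rounded, inset end and did not check further.
- **Bystanders:** The three tubes and the purple look-alike showed no movement in the last top and scene pictures.

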